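# Pack the loan-stamping caddy

## Robot

A 6-joint arm with a two-finger parallel gripper is mounted at the origin on a cart in front of the work surface, level with it; the furniture and walls round the work are solid. World frame = base frame: x ahead of the robot, y to its left, z up, the work surface at z = 0. Lengths are in m, angles in rad, forces in N, time in s.
With the tool pointing down it reaches from about 0.25 to 0.775 m from the base axis. Payload 4 kg.
Tool frame: the origin (TCP) lies at the very end of the fingers, on their centre line; the grasp point (between the pads) lies 19 mm behind it (tcp_to_grasp is the distance from the TCP to the grasp point, in m); z points along the fingers, y is the line along which they close (so a half turn about z gives the same grasp; the last joint's range is limited). The gripper opens to 94 mm and grips with 3 to 60 N. Pads are 16 mm wide; open, the fingers measure 119 mm over their backs; the gripper's body (75 mm by 177 mm) begins 78 mm behind the grasp point.
Start: joints at [-1.379, 0.087, 1.371, -0, 1.684, -0.103], TCP at [0.16, -0.526, 0.206] pointing down, gripper open.
Joint ranges: [-3.1, 3.1], [-0.76, 2.03], [0.27, 2.55], [-1.08, 4.22], [0.17, 2.65], [-2.57, 2.57]. Speed limits (rad/s): [2.79, 2.79, 3.14, 3.14, 3.14, 3.14].

## Interface

Orientations are given as [roll, pitch, yaw] about the fixed x, y, z axes, in that order (R = Rz(yaw) Ry(pitch) Rx(roll)).
In Python, from bench import * gives the robot as it stands.
- The arm moves only by the tool creep_tool, called after "Call:" as name(argument=value, ...), one argument or row to a line, values as JSON. Schema: {"type":"object","properties":{"motion":{"type":"array","items":{"type":"object","properties":{"aperture":{"type":"number"},"tx":{"type":"number"},"ty":{"type":"number"},"tz":{"type":"number"},"spin":{"type":"number"}},"additionalProperties":false,"required":["aperture"]},"minItems":1,"maxItems":20},"only":{"type":"string"},"quiet":{"type":"boolean"},"lines":{"type":"string"}},"required":["motion"],"additionalProperties":false}. motion is a list of rows, 1 to 20 of them, each an object with the fields aperture (the finger opening in m), tx, ty, tz (the shift in fractions of the full range, 1 being 1000 mm), spin (a turn about the tool's z in a scale on which 1.0 is 2 pi rad); a field left out counts as zero (the opening has to be given); each row shifts and turns the commanded pose from where the row before left it, along the tool's axes as they then stand; what a row does not reach is not made up. A row lasts 1/12 s, in which the tool goes at most 0.0417 m and 0.125 rad, less where a joint would pass 70% of its speed; a pose out of reach is approached as far as the arm can. The fingers move at their own pace and stop on an object; the grip force is fixed at half the most. Time passes only in rows, so rows that do not move let the fingers close. The tool returns the time, the measured TCP pose, the force, the opening and the grip force at its end. only (a regular expression) keeps the lines of the reply that match it, lines (a string "A,B") keeps lines A to B, and quiet returns only ok. Shift and turn numbers lie between -1 and 1, and a call with a number outside is refused. Input that does not fit is refused with a message, and nothing moves.
- get_obs(): the state, without advancing time (a new reading comes with each control period).
- snapshot(name): name is "scene" or "side" or "wrist"; returns a dict with "color" (420x560x3 uint8, blue, green, red), "fx", "fy", "cx", "cy" (pixels), "k1" (the pictures are not rectified: a ray, as slopes to the right and down, at radius r is drawn at 1 + k1 r^2 times it, then the intrinsics apply), "extrinsics" (4x4, takes a point from world to camera coordinates). Camera axes: x right, y down, z forward; pixel columns grow to the right and rows downward; lengths in m; the calibration is good to about 2 mm. A picture is of the moment at which its call begins. There is no depth.
- close_job(): hands the job in; it is judged then, once.
The state is a dict: "time": time; "joint_positions": joint angles; "qvel": joint speeds; "joint_torque": joint torques, N m; "tool_pos": TCP position; "ee_rot": TCP orientation; "wrist_force": force on the tool from outside, world axes, zero at the start; "wrist_torque": the same for the moment, N m; "width": finger opening in m; "finger_force": force on a finger pad.
Only numpy, scipy, OpenCV 4.12 (cv2) and the standard library are available. Lean on these libraries where they do the work, as an engineer would, in place of code of your own. Each camera call takes 0.05 s, during which the arm holds its last target. There are 200 camera calls.

## Task

Pack the wooden stamping caddy for the mobile lending round: lay the red ink pad, the blue pen and the blue memory stick flat in the white inserts that fit them, and stand the date stamp upright in the middle of the ink pad once the pad is in its insert, never tipping the stamp over. The red marker and the blue-and-white eraser do not belong in the caddy: leave them where they lie.

Things in the scene. Friction and masses are not known exactly. Their poses are not given: they have to be found in the camera images.
- ink_pad: Loose closed red ink pad, a flat red box 60 x 90 x 15 mm (x, y, z), lying among the small things left of the caddy. Origin at the centre of its underside; long side along its y. Its top is flat. Grip it across the 60 mm width.
- pen_blue: Loose blue pen with black grip, 12 x 137 x 12 mm, lying; origin at the centre of its underside, barrel along its y. It does not roll. Belongs in the caddy.
- memory_stick: Loose memory stick: light blue rounded case with a short silver plug at its -y end, 18 x 54 x 8 mm, lying; origin at the centre of its underside, long along its y. Belongs in the caddy.
- date_stamp: Loose self-inking date stamp standing upright, blue head on a black frame, 36 x 62 x 102 mm (x, y, z), at the left of the work area; origin at the centre of its underside, z up. The head fills 76 to 102 mm above its foot and is 34 mm wide along x, 58 mm along y: grip it across x, 90 mm above its foot. Its parts do not move.
- marker_red: Loose red pen-shaped marker with black grip, 12 x 137 x 12 mm, same shape as the blue pen; origin at the centre of its underside, barrel along its y. Leave it alone.
- eraser: Loose eraser, white with a blue card sleeve, 21 x 46 x 12 mm, similar to the memory stick but without silver plug; origin at the centre of its underside, long along its y. Leave it alone.
- pad_bay: White insert fixed in the caddy: floor with four L-shaped corner walls, 15 mm high over the floor, 3 mm thick, sides open between them for fingers. The wide one, for the ink pad: inside 114 mm (x) by 84 mm (y); corner walls 20 mm long each way. Origin: centre of underside, 6 mm above the worktop, z up; floor's upper face at z = +3 mm (9 mm above the worktop).
- caddy: The caddy: fixed brown wooden tray 190 (x) by 330 mm (y) with a 12 mm high rim (6 mm above its own floor). Origin at the centre of its underside, on the worktop. It carries the three white inserts side by side, 98 mm apart along its y, in varying order, turned as the caddy is.
- pen_bay: White insert fixed in the caddy: floor with four L-shaped corner walls, 15 mm high over the floor, 3 mm thick, sides open between them for fingers. The long narrow one, for the pen: inside 161 mm (x) by 36 mm (y); corner walls 35 mm long along x, 14 mm along y. Origin: centre of underside, 6 mm above the worktop, z up; floor's upper face at z = +3 mm (9 mm above the worktop).
- stick_bay: White insert fixed in the caddy: floor with four L-shaped corner walls, 15 mm high over the floor, 3 mm thick, sides open between them for fingers. The small one, for the memory stick: inside 78 mm (x) by 42 mm (y); corner walls 12 mm long each way. Origin: centre of underside, 6 mm above the worktop, z up; floor's upper face at z = +3 mm (9 mm above the worktop).

How it is judged:
At the end, for the whole second after the job is handed in: Pad, blue pen and memory stick lie flat (4 deg) on the floors of their own inserts, inside the corner walls (centres within 17-20 mm); stamp upright (0.1 rad) on the pad, centres within 15 mm; red marker and eraser within 15 mm of their starts; all at rest (x of ink_pad in the frame of pad_bay between -0.017 and 0.017 m and y of ink_pad in the frame of pad_bay between -0.017 and 0.017 m and z of ink_pad in the frame of pad_bay below 0.009 m and angle between ink_pad's own y axis and vertical between 1.5008 and 1.6408 rad and x of pen_blue in the frame of pen_bay between -0.02 and 0.02 m and y of pen_blue in the frame of pen_bay between -0.017 and 0.017 m and z of pen_blue in the frame of pen_bay below 0.013 m and angle between pen_blue's own y axis and vertical between 1.5008 and 1.6408 rad and x of memory_stick in the frame of stick_bay between -0.018 and 0.018 m and y of memory_stick in the frame of stick_bay between -0.017 and 0.017 m and z of memory_stick in the frame of stick_bay below 0.01 m and angle between memory_stick's own y axis and vertical between 1.5008 and 1.6408 rad and horizontal distance between date_stamp and ink_pad below 0.015 m and angle between each of date_stamp, ink_pad's own z axis and vertical below 0.1 rad and z of date_stamp in the frame of ink_pad between 0.01 and 0.021 m and distance of each of marker_red, eraser from where it was at the start of the episode below 0.015 m and linear speed of each of ink_pad, pen_blue, memory_stick, date_stamp below 0.02 m/s); the robot touches nothing.
It fails at once if the red marker or the eraser is moved more than 15 mm (distance of any of marker_red, eraser from where it was at the start of the episode above 0.015 m).
It fails at once if the date stamp is tipped over (more than 0.7 rad) (angle between date_stamp's own z axis and vertical above 0.7 rad).
It also fails if it takes over 112 s, if anything falls off the work surface, if the arm or the gripper's body presses on something with over 40 N, if the wrist force passes 120 N, or if a joint passes its speed limit or range.

## Working session

There is one attempt and no reset: what is moved stays moved. The work goes in short steps, Python scripts to look and compute and a tool call to move; the robot and the scene stay as the last step left them, time stands still between calls to the robot, and variables do not carry over. Pictures are saved under pics/ and viewed, at most 15 in all, crops included, and the job is handed in when it is done.

```bash
mkdir -p pics; ls; python3 - <<'E'
from bench import *
import cv2, numpy as np
o=get_obs(); print(o)
for n in ("scene","side"):
    s=snapshot(n); cv2.imwrite(f"pics/{n}0.png",s["color"]); print(n,s["fx"],s["fy"],s["cx"],s["cy"],s["k1"],np.round(s["extrinsics"],4).tolist())
    import pickle; pickle.dump(s,open(f"{n}0.pkl","wb"))
E
```

```text
pics
{'time': 0.0, 'joint_positions': array([-1.37909133e+00,  8.79545404e-02,  1.37224745e+00, -1.98439948e-05,
        1.68363448e+00, -1.03118346e-01]), 'qvel': array([ 1.98984511e-04, -6.15810904e-05, -1.75040549e-03, -1.44941650e-03,
        9.40421152e-04, -6.37105070e-04]), 'joint_torque': array([-1.07575059e-03, -3.40182424e+01, -3.02428508e+01,  7.15252664e-02,
        3.31208738e-02, -1.71564516e-04]), 'tool_pos': array([ 0.15968538, -0.52572009,  0.20430792]), 'ee_rot': array([-3.13935872e+00, -2.11351463e-04,  2.94820891e-01]), 'wrist_force': array([-0.65776843,  0.45866804, -0.25268792]), 'wrist_torque': array([-0.03293574,  0.01793375, -0.01445435]), 'finger_force': 0.0, 'width': 0.09376653581282368}
scene 465.42409072425943 465.42409072425943 285.8639741785326 209.65044227708051 0.043273992363637784 [[-0.6876, -0.726, -0.0149, 0.4238], [-0.5202, 0.5068, -0.6874, 0.2811], [0.5066, -0.4649, -0.7261, 0.9365], [0.0, 0.0, 0.0, 1.0]]
side 477.4223938220643 477.4223938220643 278.65043145014755 213.79130308875713 0.05829538666543503 [[-0.9838, -0.1776, -0.0233, 0.5513], [-0.0539, 0.4176, -0.9071, 0.0536], [0.1708, -0.8911, -0.4204, 1.2176], [0.0, 0.0, 0.0, 1.0]]
```

View pics/scene0.png

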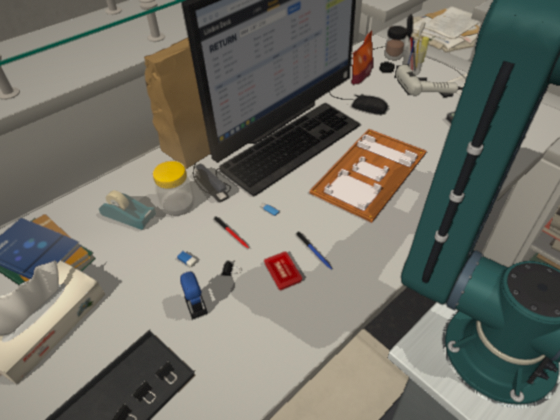

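View pics/side0.png

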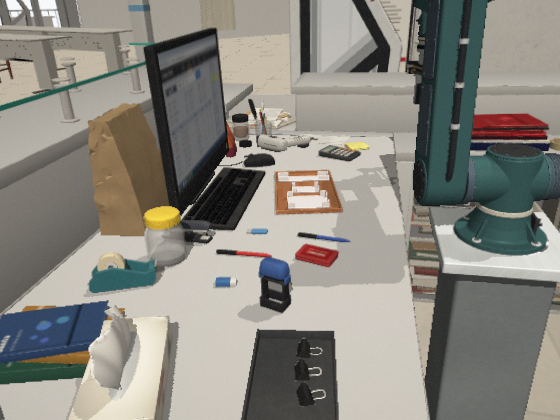

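The scene view shows the caddy with its inserts around (370,172), the pad at (283,270), the blue pen at (314,250), a probable memory stick at (270,209), and a probable eraser at (187,258). It also shows the stamp at (193,293) and the red marker at (231,232). The side view shows the same things.

```bash
cat > h.py <<'E'
import cv2, numpy as np, pickle
def rays(s,uv):
    K=np.array([[s["fx"],0,s["cx"]],[0,s["fy"],s["cy"]],[0,0,1.]])
    n=cv2.undistortPoints(np.asarray(uv,float).reshape(-1,1,2),K,np.array([s["k1"],0,0,0.])).reshape(-1,2)
    E=np.asarray(s["extrinsics"]); R,t=E[:3,:3],E[:3,3]
    d=np.c_[n,np.ones(len(n))]@R; return -R.T@t, d/np.linalg.norm(d,axis=1)[:,None]
def plane(s,uv,z):
    c,d=rays(s,uv); return (c+d*((z-c[2])/d[:,2])[:,None])[:,:2]
def tri(s1,uv1,s2,uv2):
    c1,d1=rays(s1,uv1); c2,d2=rays(s2,uv2); out=[]
    for a,b in zip(d1,d2):
        k=np.linalg.lstsq(np.c_[a,-b],c2-c1,rcond=None)[0]
        p,q=c1+k[0]*a,c2+k[1]*b; out.append(np.r_[(p+q)/2,np.linalg.norm(p-q)])
    return np.array(out)
def mask(s,col):
    b,g,r=[s["color"][...,i].astype(int) for i in range(3)]
    return {"red":(r>110)&(r-g>80)&(r-b>70),"blue":(b-r>45)&(b-g>10),"white":(np.minimum(np.minimum(r,g),b)>185),
      "lblue":(b-r>45),"brown":(r-b>50)&(r>90)&(g-b>10)}[col].astype(np.uint8)
def blobs(s,col,roi,amin=25):
    m=mask(s,col); k=np.zeros_like(m); x0,y0,x1,y1=roi; k[y0:y1,x0:x1]=m[y0:y1,x0:x1]
    k=cv2.morphologyEx(k,cv2.MORPH_CLOSE,np.ones((3,3)))
    cs,_=cv2.findContours(k,cv2.RETR_EXTERNAL,cv2.CHAIN_APPROX_NONE)
    return sorted([c for c in cs if cv2.contourArea(c)>amin],key=lambda c:-cv2.contourArea(c))
def cen(c): m=cv2.moments(c); return [m["m10"]/m["m00"],m["m01"]/m["m00"]]
def rect(s,c,z):
    p=plane(s,c.reshape(-1,2),z).astype(np.float32); (x,y),(w,h),a=cv2.minAreaRect(p)
    if w>h: w,h,a=h,w,a+90
    return np.round([x,y,w,h,((a+90) if 0 else a)],4)  # a: direction of short side (deg)
E
python3 - <<'E'
from h import *
S=pickle.load(open("scene0.pkl","rb"));D=pickle.load(open("side0.pkl","rb"))
for n,s,roi in(("scene",S,(160,190,345,330)),("side",D,(200,220,360,320))):
  for col in("red","lblue"):
    for c in blobs(s,col,roi,12):
        print(n,col,np.round(cen(c),1),cv2.contourArea(c),rect(s,c,.008))
for n,s,roi in(("scene",S,(300,120,435,225)),("side",D,(268,165,345,217))):
  for col in("brown","white"):
    for c in blobs(s,col,roi,20): print(n,col,np.round(cen(c),1),cv2.contourArea(c),rect(s,c,.012 if col=="brown" else .02))
a=cv2.resize(S["color"][190:325,170:345],None,fx=4,fy=4,interpolation=2)
a=a[:540,:700]
cv2.imwrite("pics/c1.png",a)
cv2.imwrite("pics/c2.png",cv2.resize(S["color"][120:225,300:435],None,fx=5,fy=5,interpolation=2))
E
```

```text
scene red [282.3 269.7] 748.5 [4.40000e-01 1.77900e-01 5.86000e-02 8.99000e-02 7.20607e+01]
scene red [236.1 236.7] 64.0 [5.896e-01 1.926e-01 8.300e-03 8.560e-02 8.866e+01]
scene lblue [190.2 287.2] 379.0 [5.47400e-01 3.59100e-01 3.24000e-02 8.49000e-02 6.89994e+01]
scene lblue [183.7 256.8] 77.0 [6.2910e-01 3.2040e-01 2.2400e-02 2.8500e-02 9.9719e+01]
scene lblue [318.5 255.1] 67.0 [4.09200e-01 8.91000e-02 7.90000e-03 8.26000e-02 8.10184e+01]
scene lblue [270.6 209.5] 65.0 [5.995000e-01 7.060000e-02 1.870000e-02 3.830000e-02 1.017017e+02]
side red [315.9 254.8] 533.5 [ 0.4381  0.1764  0.0736  0.092  71.7889]
side red [252.5 253.8] 73.5 [5.88200e-01 1.93500e-01 1.48000e-02 8.42000e-02 8.85657e+01]
side lblue [274.7 268.9] 483.5 [0.523  0.2604 0.0672 0.1099 8.0131]
side lblue [222.2 281.6] 95.5 [ 0.6269  0.321   0.0302  0.032  15.6745]
side lblue [331.2 238.3] 61.0 [4.07800e-01 9.05000e-02 1.58000e-02 8.30000e-02 8.03071e+01]
side lblue [258.9 231. ] 55.5 [5.99500e-01 7.42000e-02 2.31000e-02 3.83000e-02 9.76104e+01]
scene brown [367.7 174. ] 5560.0 [ 0.516  -0.2239  0.1907  0.3387 11.3837]
scene white [352.1 190.6] 805.0 [ 4.913000e-01 -1.218000e-01  8.390000e-02  1.130000e-01  1.011065e+02]
scene white [385.7 151.5] 292.5 [ 5.330000e-01 -3.110000e-01  3.820000e-02  1.475000e-01  1.006409e+02]
scene white [369. 170.] 215.5 [ 5.113000e-01 -2.163000e-01  4.270000e-02  7.630000e-02  1.012372e+02]
side brown [305.6 192.1] 2514.0 [ 0.5159 -0.2212  0.1892  0.354  11.3806]
side white [303.4 184.7] 1989.0 [ 0.5156 -0.216   0.265   0.424   6.338 ]
```

View pics/c1.png

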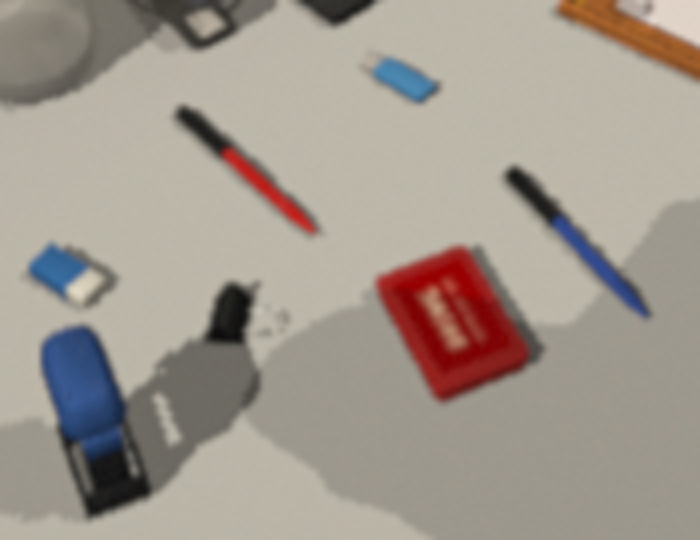

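View pics/c2.png

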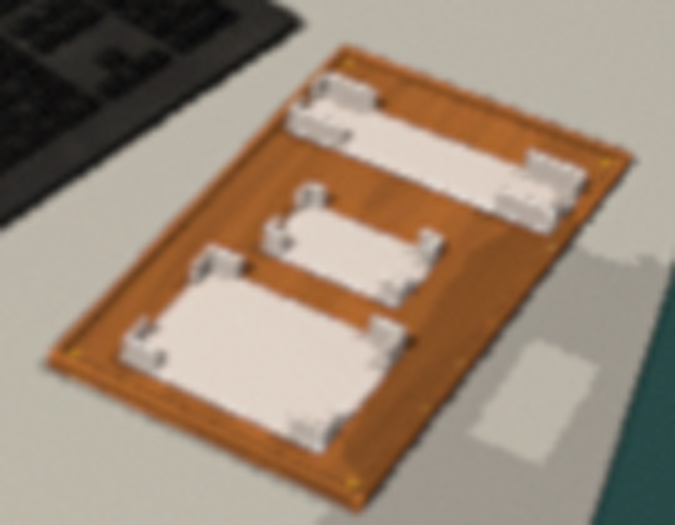

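The crops show the memory stick, with its silver plug, at scene (270,209) and the eraser at (184,257). The inserts run from the near/left side as pad, stick, pen. Next I measure heights from the two views.

```bash
python3 - <<'E'
from h import *
S=pickle.load(open("scene0.pkl","rb"));D=pickle.load(open("side0.pkl","rb"))
def dk(s,roi,f):
    im=s["color"].astype(int);m=f(im[...,0],im[...,1],im[...,2]).astype(np.uint8);k=m*0;x0,y0,x1,y1=roi;k[y0:y1,x0:x1]=m[y0:y1,x0:x1]
    k=cv2.morphologyEx(k,cv2.MORPH_CLOSE,np.ones((3,3)))
    return max(cv2.findContours(k,0,1)[0],key=cv2.contourArea)
fp=lambda b,g,r:((b-r>40)|((b<95)&(g<85)&(r<85)))
rp={"scene":(293,228,335,272),"side":(293,229,354,246)}
c1,c2=dk(S,rp["scene"],fp),dk(D,rp["side"],fp)
def ends(c):
    p=c.reshape(-1,2).astype(float); v=np.linalg.svd(p-p.mean(0),full_matrices=False)[2][0]; t=(p-p.mean(0))@v; e=[p[t.argmin()],p[t.argmax()]]; return sorted(e,key=lambda q:q[0])
print("pen",rect(S,c1,.006),rect(D,c2,.006)); print(tri(S,ends(c1),D,ends(c2)).round(4), "cen",tri(S,[cen(c1)],D,[cen(c2)]).round(4))
a,b=blobs(S,"red",(160,190,345,330))[0],blobs(D,"red",(280,240,360,270))[0]
def quad(c): return cv2.boxPoints(cv2.minAreaRect(c))
print("pad",tri(S,[cen(a)],D,[cen(b)]).round(4))
a=blobs(S,"lblue",(255,200,285,220),12)[0];b=blobs(D,"lblue",(245,225,272,238),12)[0]
print("stickcase",tri(S,[cen(a)],D,[cen(b)]).round(4))
a=blobs(S,"lblue",(175,270,215,310))[0];b=blobs(D,"lblue",(250,255,300,285))[0]
print("head",tri(S,[cen(a)],D,[cen(b)]).round(4),rect(S,a,.09),rect(D,b,.09))
ca,cb=[max(blobs(s,"brown",r),key=cv2.contourArea) for s,r in((S,(300,120,435,225)),(D,(268,165,345,217)))]
def q4(c):
    for e in np.linspace(.01,.1,40):
        p=cv2.approxPolyDP(cv2.convexHull(c),e*cv2.arcLength(c,True),True)
        if len(p)==4: return p.reshape(-1,2)
# order by world
def o(s,c):
    q=q4(c).astype(float); w=plane(s,q,.012)-[.516,-.224]; return q[np.argsort(np.arctan2(w[:,1],w[:,0]))]
qa,qb=o(S,ca),o(D,cb); t=tri(S,qa,D,qb); print("caddy",t.round(4),t[:,:3].mean(0).round(4)); print(plane(S,qa,.012).round(4),plane(S,qa,.012).mean(0))
E
```

```text
pen [4.32000e-01 8.39000e-02 1.05000e-02 1.31300e-01 8.18376e+01] [4.30300e-01 8.32000e-02 1.90000e-02 1.33000e-01 8.16569e+01]
[[0.4966 0.0718 0.0053 0.0007]
 [0.3653 0.0975 0.0083 0.0017]] cen [[0.4344 0.0841 0.0066 0.0006]]
pad [[4.383e-01 1.796e-01 9.100e-03 3.000e-04]]
stickcase [[6.007e-01 6.920e-02 5.700e-03 6.000e-04]]
head [[0.4966 0.3802 0.0858 0.0023]] [4.92500e-01 3.81900e-01 2.93000e-02 7.70000e-02 6.89994e+01] [0.4961 0.3909 0.0575 0.0939 8.013 ]
caddy [[ 4.583e-01 -4.050e-01  1.050e-02  5.300e-03]
 [ 6.379e-01 -3.639e-01  1.550e-02  1.600e-03]
 [ 5.768e-01 -4.810e-02  5.400e-03  6.000e-04]
 [ 3.924e-01 -8.190e-02  6.800e-03  2.000e-04]] [ 0.5163 -0.2247  0.0095]
[[ 0.4604 -0.4057]
 [ 0.6396 -0.3671]
 [ 0.5725 -0.0434]
 [ 0.3897 -0.0777]] [ 0.51557069 -0.22348511]
```

The manual's scale: turns go in shares of 2 pi rad. Converting my numbers, 0.1218 rad / 6.2832 = 0.0194.

```bash
cat >> h.py <<'E'
def go(x,y,z,yaw):
    "prints turn, then remaining move along the turned tool axes"
    from bench import get_obs
    o=get_obs(); t=-((yaw-o["ee_rot"][2]+np.pi)%(2*np.pi)-np.pi); d=np.array([x,y,z])-o["tool_pos"]
    c,s=np.cos(yaw),np.sin(yaw)
    print("turn %.4f dx %.4f dy %.4f dz %.4f"%(t,c*d[0]+s*d[1],s*d[0]-c*d[1],-d[2]))
E
```

Call:
creep_tool(
  motion=[
    {"aperture":0.094, "spin":0.0194},
    {"aperture":0.094, "spin":0.0194},
    {"aperture":0.094, "spin":0.0194},
    {"aperture":0.094, "spin":0.0194},
    {"aperture":0.094, "spin":0.0194},
  ],
)

```text
time: 0.52
tool_pos: [0.1598, -0.526, 0.2048]
ee_rot: [-3.14, 0.001, -0.32]
wrist_force: [-0.5, -1.1, -0.0]
width: 0.094
finger_force: 0.0
```

Call:
creep_tool(
  motion=[
    {"aperture":0.094, "tx":0.0025, "ty":-0.0398},
    {"aperture":0.094, "tx":0.0025, "ty":-0.0398},
    {"aperture":0.094, "tx":0.0025, "ty":-0.0398},
    {"aperture":0.094, "tx":0.0025, "ty":-0.0398},
    {"aperture":0.094, "tx":0.0025, "ty":-0.0398},
    {"aperture":0.094, "tx":0.0025, "ty":-0.0398},
    {"aperture":0.094, "tx":0.0025, "ty":-0.0398},
    {"aperture":0.094, "tx":0.0025, "ty":-0.0398},
    {"aperture":0.094, "tx":0.0025, "ty":-0.0398},
    {"aperture":0.094, "tx":0.0025, "ty":-0.0398},
    {"aperture":0.094, "tx":0.0025, "ty":-0.0398},
    {"aperture":0.094, "tx":0.0025, "ty":-0.0398},
    {"aperture":0.094, "tx":0.0025, "ty":-0.0398},
    {"aperture":0.094, "tx":0.0025, "ty":-0.0398},
    {"aperture":0.094, "tx":0.0025, "ty":-0.0398},
    {"aperture":0.094, "tx":0.0025, "ty":-0.0398},
    {"aperture":0.094, "tx":0.0025, "ty":-0.0398},
    {"aperture":0.094, "tx":0.0025, "ty":-0.0398},
    {"aperture":0.094, "tx":0.0025, "ty":-0.0398},
    {"aperture":0.094},
  ],
)

```text
time: 2.18
tool_pos: [0.4393, 0.1837, 0.2037]
ee_rot: [-3.14, 0.003, -0.307]
wrist_force: [-0.1, -0.5, 0.2]
width: 0.094
finger_force: 0.0
```

```bash
python3 - <<'E'
from bench import *
from h import *
s=snapshot("wrist"); pickle.dump(s,open("w1.pkl","wb")); cv2.imwrite("pics/w1.png",s["color"])
for c in blobs(s,"red",(0,0,560,420),200): print("red",np.round(cen(c)),cv2.contourArea(c),rect(s,c,.015))
go(.438,.179,.05,-.314)
E
```

```text
turn 0.0051 dx 0.0001 dy 0.0018 dz 0.1539
```

View pics/w1.png

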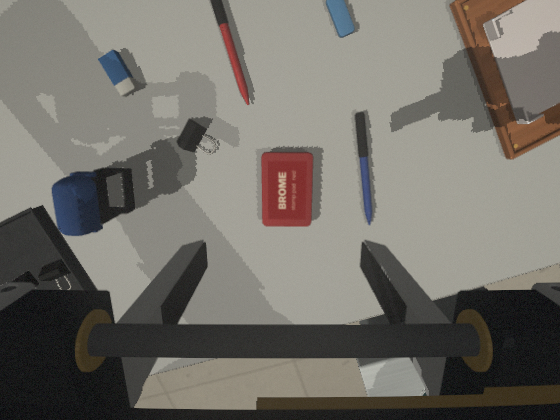

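The wrist view shows the pad at (287,189), the blue pen from (361,113) to (369,222), the stamp at (90,200), the eraser at (117,72), the marker at (235,55), and the caddy corner at (510,155).

```bash
python3 - <<'E'
from bench import *
from h import *
s=pickle.load(open("w1.pkl","rb"))
im=s["color"].astype(int);b,g,r=[im[...,i] for i in range(3)]
def f(m,roi):
    k=np.zeros((420,560),np.uint8);x0,y0,x1,y1=roi;k[y0:y1,x0:x1]=m[y0:y1,x0:x1];k=cv2.morphologyEx(k,3,np.ones((3,3)))
    return max(cv2.findContours(k,0,1)[0],key=cv2.contourArea)
P=f((r-g>40)&(r-b>40),(240,130,335,240)); print("pad",rect(s,P,.015),cen(P))
N=f((b-r>30)|(r<60)&(g<60),(350,105,385,235)); print("pen",rect(s,N,.008))
T=f((b-r>25)&(b>60),(40,160,110,250)); print("head",rect(s,T,.102),rect(s,T,.076))
S=pickle.load(open("scene0.pkl","rb")); print("pad z",tri(s,[cen(P)],S,[cen(blobs(S,"red",(160,190,345,330))[0])]))
go(.438,.179,.05,-.314)
E
```

```text
pad [4.36800e-01 1.80700e-01 5.90000e-02 8.68000e-02 7.22583e+01] [286.4659085524757, 188.67078891257995]
pen [4.29600e-01 8.60000e-02 9.90000e-03 1.33700e-01 8.12035e+01]
head [4.97600e-01 3.69600e-01 3.85000e-02 5.21000e-02 6.93068e+01] [4.96200e-01 3.89100e-01 4.21000e-02 5.70000e-02 6.93067e+01]
pad z [[4.37584697e-01 1.80352805e-01 1.07708707e-02 1.41997122e-04]]
turn 0.0051 dx 0.0001 dy 0.0018 dz 0.1539
```

Call:
creep_tool(
  motion=[
    {"aperture":0.094, "ty":0.002, "tz":0.04},
    {"aperture":0.094, "tz":0.04},
    {"aperture":0.094, "tz":0.04},
    {"aperture":0.094, "tz":0.04},
    {"aperture":0.094, "tz":0.02},
    {"aperture":0.094, "tz":0.016},
    {"aperture":0.094},
    {"aperture":0.094},
  ],
)

```text
time: 2.9
tool_pos: [0.4371, 0.175, 0.0089]
ee_rot: [3.14, 0.002, -0.316]
wrist_force: [0.5, 0.4, 0.3]
width: 0.0941
finger_force: 0.0
```

```bash
python3 - <<'E'
from h import *
go(.4375,.180,.004,-.314)
E
```

```text
turn -0.0015 dx -0.0012 dy -0.0049 dz 0.0049
```

Call:
creep_tool(
  motion=[
    {"aperture":0.094, "tx":-0.001, "ty":-0.005},
    {"aperture":0.094, "tz":0.005},
    {"aperture":0.094},
    {"aperture":0.05},
    {"aperture":0.05},
    {"aperture":0.05},
    {"aperture":0.05},
    {"aperture":0.05},
    {"aperture":0.05},
    {"aperture":0.05},
    {"aperture":0.05},
  ],
)

```text
time: 3.82
tool_pos: [0.4386, 0.1812, 0.0045]
ee_rot: [3.141, -0.0, -0.314]
wrist_force: [-0.7, -0.5, 0.2]
width: 0.0597
finger_force: 30.0
```

Call:
creep_tool(
  motion=[
    {"aperture":0.05, "tz":-0.03},
    {"aperture":0.05, "tz":-0.03},
    {"aperture":0.05, "tz":-0.02},
    {"aperture":0.05},
    {"aperture":0.05},
  ],
)

```text
time: 4.23
tool_pos: [0.4394, 0.1816, 0.0852]
ee_rot: [-3.14, -0.002, -0.314]
wrist_force: [-0.3, -0.8, -1.3]
width: 0.0599
finger_force: 30.0
```

```bash
python3 - <<'E'
from h import *
c,s=np.cos(.199),np.sin(.199)
for n,k in(("pad",.098),("stick",0),("pen",-.098)): print(n,.5163-k*s,-.2245+k*c)
go(.5163-.098*s,-.2245+.098*c,.084,.199)
E
```

```text
pad 0.49692646182550104 -0.12843405380364364
stick 0.5163 -0.2245
pen 0.5356735381744989 -0.32056594619635637
turn -0.5132 dx -0.0049 dy 0.3153 dz 0.0012
```

In the tool's units: -0.1026 rad / 6.2832 = -0.0163.

Call:
creep_tool(
  motion=[
    {"aperture":0.05, "spin":-0.0163},
    {"aperture":0.05, "spin":-0.0163},
    {"aperture":0.05, "spin":-0.0163},
    {"aperture":0.05, "spin":-0.0163},
    {"aperture":0.05, "spin":-0.0163},
    {"aperture":0.05, "ty":0.039},
    {"aperture":0.05, "ty":0.039},
    {"aperture":0.05, "ty":0.039},
    {"aperture":0.05, "ty":0.039},
    {"aperture":0.05, "ty":0.039},
    {"aperture":0.05, "ty":0.039},
    {"aperture":0.05, "ty":0.039},
    {"aperture":0.05, "tx":-0.005, "ty":0.039},
    {"aperture":0.05},
    {"aperture":0.05},
    {"aperture":0.05},
  ],
)

```text
time: 5.57
tool_pos: [0.494, -0.1247, 0.0822]
ee_rot: [-3.139, 0.003, 0.198]
wrist_force: [-0.2, 0.7, -1.2]
width: 0.0594
finger_force: 30.0
```

```bash
python3 - <<'E'
from bench import *
from h import *
s=snapshot("wrist"); pickle.dump(s,open("w2.pkl","wb")); cv2.imwrite("pics/w2.png",s["color"])
go(.4969,-.1284,.0145,.199)
E
```

```text
turn 0.0005 dx 0.0017 dy 0.0047 dz 0.0682
```

View pics/w2.png

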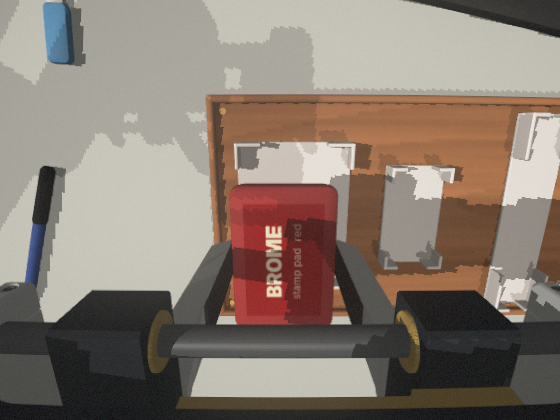

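The wrist view shows the gripped pad and, behind it, the pad bay's far corner walls at (235,145) and (354,145). The stick bay has its far corners at (387,167) and (453,168) and its near ones at (381,268) and (441,268). The pen bay is at the right edge.

```bash
python3 - <<'E'
from h import *
s=pickle.load(open("w2.pkl","rb"));S=pickle.load(open("scene0.pkl","rb"))
p=plane(s,[(235,145),(354,145),(387,167),(453,168),(381,268),(441,268)],.024);print(p.round(4))
d=p[1]-p[0];print(np.linalg.norm(d),np.degrees(np.arctan2(d[1],d[0]))+90)
u=np.array([d[0],d[1]])/np.linalg.norm(d); v=np.array([u[1],-u[0]]); v=v if v[0]<0 else -v
print("pad bay centre",(p[0]+p[1])/2+v*.060, "stick",p[2:].mean(0))
# height check: far-wall top corners of pad bay also seen in scene crop (205,250)/5 ,(405,325)/5
print(tri(s,[(235,145),(354,145)],S,[(300+125/5,120+335/5),(300+195/5,120+245/5)]).round(3))
print(tri(s,[(235,145),(354,145)],S,[(300+195/5,120+248/5),(300+405/5,120+328/5)]).round(3))
E
```

```text
[[ 0.5458 -0.0775]
 [ 0.5631 -0.163 ]
 [ 0.5523 -0.1914]
 [ 0.5617 -0.2407]
 [ 0.4718 -0.21  ]
 [ 0.4814 -0.2588]]
0.0872639725918757 11.373801534194712
pad bay centre [ 0.4956329 -0.1320983] stick [ 0.51679404 -0.22521416]
[[ 0.546 -0.077  0.026  0.001]
 [ 0.566 -0.159  0.027  0.008]]
[[ 0.539 -0.095  0.082  0.031]
 [ 0.523 -0.214 -0.048  0.102]]
```

Call:
creep_tool(
  motion=[
    {"aperture":0.05, "tx":0.003, "ty":0.006},
    {"aperture":0.05, "tz":0.03},
    {"aperture":0.05, "tz":0.015},
    {"aperture":0.05},
    {"aperture":0.05},
    {"aperture":0.05},
  ],
)

```text
time: 6.12
tool_pos: [0.5004, -0.1304, 0.0405]
ee_rot: [3.141, -0.002, 0.2]
wrist_force: [0.1, -0.7, -0.0]
width: 0.0597
finger_force: 30.0
```

```bash
python3 - <<'E'
from h import *
go(.498,-.130,.0145,.199)
E
```

```text
turn 0.0011 dx -0.0023 dy -0.0008 dz 0.0260
```

Call:
creep_tool(
  motion=[
    {"aperture":0.05, "tx":-0.002, "tz":0.015},
    {"aperture":0.05, "tz":0.01},
    {"aperture":0.05, "tz":0.001},
    {"aperture":0.05},
    {"aperture":0.05},
    {"aperture":0.075},
    {"aperture":0.075},
    {"aperture":0.075},
    {"aperture":0.075},
  ],
)

```text
time: 6.87
tool_pos: [0.4978, -0.1313, 0.0138]
ee_rot: [3.141, -0.001, 0.199]
wrist_force: [-0.9, -0.2, -0.2]
width: 0.0748
finger_force: 0.0
```

Call:
creep_tool(
  motion=[
    {"aperture":0.075, "tz":-0.03},
    {"aperture":0.075, "tz":-0.04},
    {"aperture":0.075, "tz":-0.04},
    {"aperture":0.075},
    {"aperture":0.075},
  ],
)

```text
time: 7.28
tool_pos: [0.4997, -0.132, 0.1272]
ee_rot: [3.137, -0.007, 0.199]
wrist_force: [-0.0, -0.7, -0.5]
width: 0.0753
finger_force: 0.0
```

```bash
python3 - <<'E'
from bench import *
from h import *
s=snapshot("wrist"); pickle.dump(s,open("w3.pkl","wb")); cv2.imwrite("pics/w3.png",s["color"])
im=s["color"].astype(int);b,g,r=[im[...,i] for i in range(3)]
m=((r-g>60)&(r-b>45)&(g-b<25)).astype(np.uint8)
m=cv2.morphologyEx(m,cv2.MORPH_OPEN,np.ones((5,5)))
c=max(cv2.findContours(m,0,1)[0],key=cv2.contourArea);print(rect(s,c,.024))
go(.4304,.0853,.10,-.15)
E
```

```text
[ 4.964000e-01 -1.307000e-01  5.850000e-02  8.710000e-02  1.012952e+02]
turn 0.3488 dx -0.0993 dy -0.2041 dz 0.0245
```

View pics/w3.png

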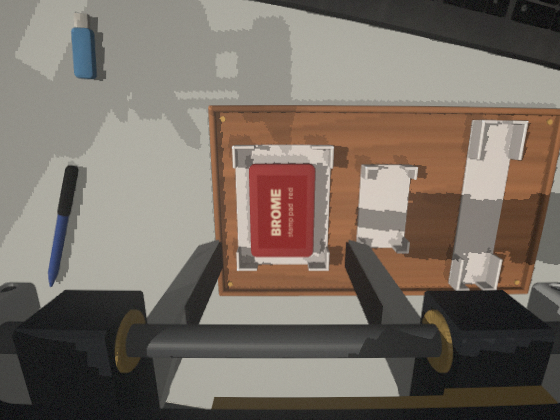

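The pad lies in its bay, centred. The stick is at (84,50) and the pen at (62,225). The pen bay's outer corners are at (472,123), (527,124), (497,289) and (451,287).

In the tool's units: 0.1163 rad / 6.2832 = 0.0185.

Call:
creep_tool(
  motion=[
    {"aperture":0.06, "spin":0.0185},
    {"aperture":0.06, "spin":0.0185},
    {"aperture":0.06, "spin":0.0185},
    {"aperture":0.06, "tx":-0.0166, "ty":-0.034},
    {"aperture":0.06, "tx":-0.0166, "ty":-0.034},
    {"aperture":0.06, "tx":-0.0166, "ty":-0.034},
    {"aperture":0.06, "tx":-0.0166, "ty":-0.034},
    {"aperture":0.06, "tx":-0.0166, "ty":-0.034},
    {"aperture":0.06, "tx":-0.0166, "ty":-0.034, "tz":0.025},
    {"aperture":0.06},
    {"aperture":0.06},
    {"aperture":0.06},
  ],
)

```text
time: 8.33
tool_pos: [0.4296, 0.0822, 0.099]
ee_rot: [3.14, 0.003, -0.149]
wrist_force: [1.0, -0.0, 0.4]
width: 0.06
finger_force: 0.0
```

```bash
python3 - <<'E'
from bench import *
from h import *
w=pickle.load(open("w3.pkl","rb"));p=plane(w,[(472,123),(527,124),(497,289),(451,287)],.024);print("penbay",p.round(4).tolist(),p.mean(0))
im=w["color"].astype(int);b,g,r=[im[...,i] for i in range(3)]
m=((b-r>30)|((r<60)&(g<60))).astype(np.uint8); 
k=m*0;k[150:290,40:85]=m[150:290,40:85];c=max(cv2.findContours(k,0,1)[0],key=cv2.contourArea);print("pen",rect(w,c,.008))
k=m*0;k[15:85,60:105]=m[15:85,60:105];c=max(cv2.findContours(k,0,1)[0],key=cv2.contourArea);print("stick case",rect(w,c,.006),plane(w,[(81,16)],.004))
S=pickle.load(open("scene0.pkl","rb"));a=blobs(S,"lblue",(255,200,285,220),12)[0];print(tri(w,[cen(c)],S,[cen(a)]))
s=snapshot("wrist");pickle.dump(s,open("w4.pkl","wb"))
im=s["color"].astype(int);b,g,r=[im[...,i] for i in range(3)]
k=((b-r>30)|((r<60)&(g<60))).astype(np.uint8);k[250:]=0;cv2.imwrite("pics/w4.png",s["color"])
for c in cv2.findContours(k,0,1)[0]:
    if cv2.contourArea(c)>300: print(np.round(cen(c)),rect(s,c,.008))
go(.4304,.0853,.005,-.15)
E
```

```text
penbay [[0.6082, -0.2779], [0.6179, -0.3271], [0.4602, -0.3601], [0.4535, -0.3123]] [ 0.53494289 -0.31936271]
pen [4.31100e-01 8.29000e-02 1.24000e-02 1.36000e-01 8.13031e+01]
stick case [5.99900e-01 6.79000e-02 2.04000e-02 4.11000e-02 9.78602e+01] [[0.62995596 0.07324411]]
[[0.60078611 0.06871204 0.00533181 0.00097962]]
[279. 187.] [4.45900e-01 8.26000e-02 1.04000e-02 1.03100e-01 8.09798e+01]
[ 51. 130.] [5.27600e-01 2.65700e-01 2.30000e-02 3.99000e-02 3.97711e+01]
[270.  11.] [5.88300e-01 6.81000e-02 1.73000e-02 1.93000e-02 9.79727e+01]
turn -0.0009 dx -0.0005 dy -0.0036 dz 0.0948
```

Call:
creep_tool(
  motion=[
    {"aperture":0.06, "tx":0.001, "ty":-0.002, "tz":0.04},
    {"aperture":0.06, "tz":0.03},
    {"aperture":0.06, "tz":0.02},
    {"aperture":0.06, "tz":0.004},
    {"aperture":0.06},
    {"aperture":0.06},
    {"aperture":0.005},
    {"aperture":0.005},
    {"aperture":0.005},
    {"aperture":0.005},
    {"aperture":0.005},
    {"aperture":0.005},
    {"aperture":0.005},
    {"aperture":0.005},
  ],
)

```text
time: 9.55
tool_pos: [0.4317, 0.0844, 0.0065]
ee_rot: [3.141, -0.0, -0.15]
wrist_force: [0.1, 1.0, -0.1]
width: 0.0099
finger_force: 0.1
```

Call:
creep_tool(
  motion=[
    {"aperture":0.005, "tz":-0.03},
    {"aperture":0.005, "tz":-0.03},
    {"aperture":0.005, "tz":-0.02},
    {"aperture":0.005},
    {"aperture":0.005},
  ],
)

```text
time: 9.97
tool_pos: [0.4326, 0.0844, 0.0875]
ee_rot: [-3.141, -0.003, -0.15]
wrist_force: [-1.1, -0.7, -0.2]
width: 0.0094
finger_force: 30.0
```

```bash
python3 - <<'E'
from h import *
go(.5353,-.320,.085,.199)
E
```

```text
turn -0.3490 dx 0.0207 dy 0.4167 dz 0.0025
```

In the tool's units: -0.1163 rad / 6.2832 = -0.0185.

Call:
creep_tool(
  motion=[
    {"aperture":0.005, "spin":-0.0185},
    {"aperture":0.005, "spin":-0.0185},
    {"aperture":0.005, "spin":-0.0185},
    {"aperture":0.005, "tx":0.0019, "ty":0.0379},
    {"aperture":0.005, "tx":0.0019, "ty":0.0379},
    {"aperture":0.005, "tx":0.0019, "ty":0.0379},
    {"aperture":0.005, "tx":0.0019, "ty":0.0379},
    {"aperture":0.005, "tx":0.0019, "ty":0.0379},
    {"aperture":0.005, "tx":0.0019, "ty":0.0379},
    {"aperture":0.005, "tx":0.0019, "ty":0.0379},
    {"aperture":0.005, "tx":0.0019, "ty":0.0379},
    {"aperture":0.005, "tx":0.0019, "ty":0.0379},
    {"aperture":0.005, "tx":0.0019, "ty":0.0379},
    {"aperture":0.005, "tx":0.0019, "ty":0.0379},
    {"aperture":0.005, "tz":0.02},
    {"aperture":0.005},
    {"aperture":0.005},
    {"aperture":0.005},
  ],
)

```text
time: 11.47
tool_pos: [0.5337, -0.3187, 0.0651]
ee_rot: [-3.139, 0.002, 0.2]
wrist_force: [0.1, 0.3, 0.1]
width: 0.0088
finger_force: 30.0
```

```bash
python3 - <<'E'
from bench import *
from h import *
go(.5353,-.320,.017,.199)
s=snapshot("wrist"); cv2.imwrite("pics/w5.png",s["color"])
E
```

```text
turn 0.0006 dx 0.0013 dy 0.0015 dz 0.0481
```

View pics/w5.png

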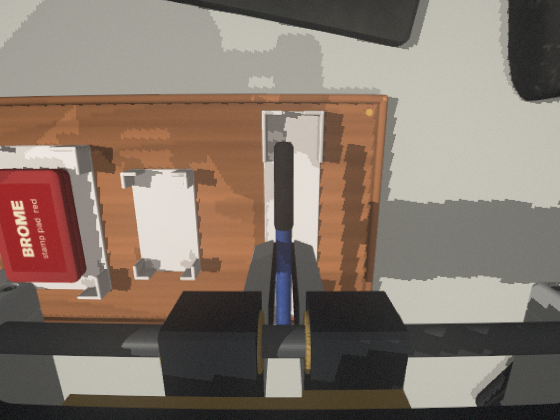

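The pen is held straight over its bay, with its tip at (284,148) inside the far walls at (263..322,112).

Call:
creep_tool(
  motion=[
    {"aperture":0.005, "tx":0.001, "ty":0.0015, "tz":0.02},
    {"aperture":0.005, "tz":0.015},
    {"aperture":0.005, "tz":0.007},
    {"aperture":0.005, "tz":0.003},
    {"aperture":0.005},
    {"aperture":0.005},
  ],
)

```text
time: 12.02
tool_pos: [0.5364, -0.3214, 0.0226]
ee_rot: [3.14, -0.001, 0.199]
wrist_force: [0.3, 0.5, 0.2]
width: 0.0091
finger_force: 30.0
```

Call:
creep_tool(
  motion=[
    {"aperture":0.005, "tz":0.003},
    {"aperture":0.005},
    {"aperture":0.005},
    {"aperture":0.03},
    {"aperture":0.03},
    {"aperture":0.03},
    {"aperture":0.03},
    {"aperture":0.03},
  ],
)

```text
time: 12.68
tool_pos: [0.5359, -0.3216, 0.0186]
ee_rot: [3.141, -0.0, 0.199]
wrist_force: [-0.5, 0.1, -0.5]
width: 0.0297
finger_force: 0.0
```

Call:
creep_tool(
  motion=[
    {"aperture":0.03, "tz":-0.03},
    {"aperture":0.03, "tz":-0.04},
    {"aperture":0.03, "tz":-0.03},
    {"aperture":0.03},
    {"aperture":0.03},
    {"aperture":0.03},
  ],
)

```text
time: 13.18
tool_pos: [0.5355, -0.3213, 0.1179]
ee_rot: [-3.141, 0.001, 0.199]
wrist_force: [0.4, 0.2, 0.0]
width: 0.0301
finger_force: 0.0
```

```bash
python3 - <<'E'
from bench import *
from h import *
s=snapshot("wrist"); cv2.imwrite("pics/w6.png",s["color"]); pickle.dump(s,open("w6.pkl","wb"))
go(.603,.0685,.1,.14)
E
```

```text
turn 0.0588 dx 0.1217 dy -0.3761 dz 0.0167
```

View pics/w6.png

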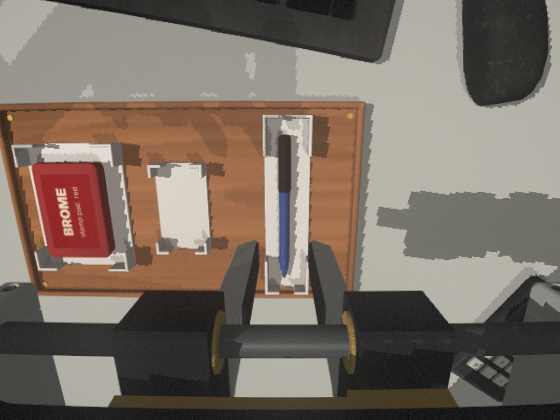

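The pen lies inside its bay, from (284,137) to (284,278), within the walls.

In the tool's units: 0.0588 rad / 6.2832 = 0.0094.

Call:
creep_tool(
  motion=[
    {"aperture":0.05, "spin":0.0094},
    {"aperture":0.05, "tx":0.0122, "ty":-0.0376},
    {"aperture":0.05, "tx":0.0122, "ty":-0.0376},
    {"aperture":0.05, "tx":0.0122, "ty":-0.0376},
    {"aperture":0.05, "tx":0.0122, "ty":-0.0376},
    {"aperture":0.05, "tx":0.0122, "ty":-0.0376},
    {"aperture":0.05, "tx":0.0122, "ty":-0.0376},
    {"aperture":0.05, "tx":0.0122, "ty":-0.0376},
    {"aperture":0.05, "tx":0.0122, "ty":-0.0376},
    {"aperture":0.05, "tx":0.0122, "ty":-0.0376},
    {"aperture":0.05, "tx":0.0122, "ty":-0.0376},
    {"aperture":0.05},
    {"aperture":0.05},
    {"aperture":0.05},
  ],
)

```text
time: 14.4
tool_pos: [0.6031, 0.0676, 0.1164]
ee_rot: [3.141, 0.004, 0.141]
wrist_force: [-1.0, 0.3, 0.1]
width: 0.0498
finger_force: 0.0
```

```bash
python3 - <<'E'
from bench import *
from h import *
s=snapshot("wrist"); cv2.imwrite("pics/w7.png",s["color"]); pickle.dump(s,open("w7.pkl","wb"))
im=s["color"].astype(int);b,g,r=[im[...,i] for i in range(3)]
k=((b-r>45)).astype(np.uint8);k[300:]=0
for c in cv2.findContours(k,0,1)[0]:
    if cv2.contourArea(c)>300: print(np.round(cen(c)),rect(s,c,.007))
go(.603,.0693,.004,.14)
S=pickle.load(open("scene0.pkl","rb"));print(plane(S,[(210,190),(173,212),(228,192)],0))
E
```

```text
[281. 208.] [6.0030e-01 6.9300e-02 1.6100e-02 4.0100e-02 9.7533e+01]
[ 10. 147.] [6.24000e-01 3.24600e-01 2.01000e-02 3.16000e-02 9.92153e+01]
turn -0.0008 dx -0.0000 dy -0.0025 dz 0.1129
[[0.77420021 0.13453091]
 [0.77539975 0.2531554 ]
 [0.73391267 0.10433255]]
```

View pics/w7.png

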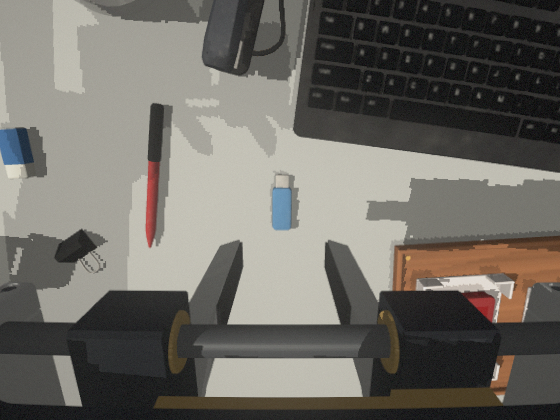

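The stick's case is at (281,208) with its plug at (281,181). Nothing is near the fingers.

Call:
creep_tool(
  motion=[
    {"aperture":0.05, "tx":-0.001, "ty":-0.002, "tz":0.04},
    {"aperture":0.05, "tz":0.035},
    {"aperture":0.05, "tz":0.025},
    {"aperture":0.05, "tz":0.009},
    {"aperture":0.05},
    {"aperture":0.05},
    {"aperture":0.05},
  ],
)

```text
time: 15.03
tool_pos: [0.6048, 0.069, 0.012]
ee_rot: [3.141, -0.004, 0.139]
wrist_force: [1.1, 0.4, 0.3]
width: 0.0499
finger_force: 0.0
```

```bash
python3 - <<'E'
from h import *
go(.602,.0695,.003,.14)
E
```

```text
turn -0.0011 dx -0.0027 dy -0.0009 dz 0.0090
```

Call:
creep_tool(
  motion=[
    {"aperture":0.05, "tx":-0.002, "tz":0.009},
    {"aperture":0.05},
    {"aperture":0.05},
    {"aperture":0.01},
    {"aperture":0.01},
    {"aperture":0.01},
    {"aperture":0.01},
    {"aperture":0.01},
    {"aperture":0.01},
    {"aperture":0.01},
  ],
)

```text
time: 15.87
tool_pos: [0.601, 0.0694, 0.0006]
ee_rot: [3.142, -0.0, 0.14]
wrist_force: [-0.3, 0.5, 0.6]
width: 0.0175
finger_force: 30.0
```

Call:
creep_tool(
  motion=[
    {"aperture":0.01, "tz":-0.03},
    {"aperture":0.01, "tz":-0.03},
    {"aperture":0.01, "tz":-0.02},
    {"aperture":0.01},
    {"aperture":0.01},
    {"aperture":0.01},
  ],
)

```text
time: 16.37
tool_pos: [0.6001, 0.0693, 0.079]
ee_rot: [-3.141, 0.002, 0.14]
wrist_force: [-0.6, 0.5, -0.5]
width: 0.0176
finger_force: 30.0
```

```bash
python3 - <<'E'
from h import *
go(.5165,-.225,.085,.199)
E
```

```text
turn -0.0591 dx -0.1401 dy 0.2720 dz -0.0060
```

In the tool's units: -0.0591 rad / 6.2832 = -0.0094.

Call:
creep_tool(
  motion=[
    {"aperture":0.01, "spin":-0.0094},
    {"aperture":0.01, "tx":-0.0178, "ty":0.034},
    {"aperture":0.01, "tx":-0.0178, "ty":0.034},
    {"aperture":0.01, "tx":-0.0178, "ty":0.034},
    {"aperture":0.01, "tx":-0.0178, "ty":0.034},
    {"aperture":0.01, "tx":-0.0178, "ty":0.034},
    {"aperture":0.01, "tx":-0.0178, "ty":0.034},
    {"aperture":0.01, "tx":-0.0178, "ty":0.034},
    {"aperture":0.01, "tx":-0.0178, "ty":0.034},
    {"aperture":0.01, "tz":0.02},
    {"aperture":0.01, "tz":0.015},
    {"aperture":0.01},
    {"aperture":0.01},
    {"aperture":0.01},
  ],
)

```text
time: 17.53
tool_pos: [0.5149, -0.2249, 0.0449]
ee_rot: [-3.141, 0.001, 0.2]
wrist_force: [0.5, -0.2, 0.6]
width: 0.0176
finger_force: 30.0
```

```bash
python3 - <<'E'
from h import *
go(.514,-.225,.0105,.199)
E
```

```text
turn 0.0007 dx -0.0009 dy -0.0000 dz 0.0344
```

Call:
creep_tool(
  motion=[
    {"aperture":0.01, "tz":0.02},
    {"aperture":0.01, "tz":0.01},
    {"aperture":0.01, "tz":0.003},
    {"aperture":0.01},
    {"aperture":0.01},
    {"aperture":0.035},
    {"aperture":0.035},
    {"aperture":0.035},
    {"aperture":0.035},
    {"aperture":0.035, "tz":-0.03},
    {"aperture":0.035, "tz":-0.04},
    {"aperture":0.035, "tz":-0.04},
    {"aperture":0.035, "tz":-0.04},
    {"aperture":0.035, "tz":-0.04},
    {"aperture":0.035},
    {"aperture":0.035},
    {"aperture":0.035},
  ],
)

```text
time: 18.95
tool_pos: [0.515, -0.2253, 0.2022]
ee_rot: [-3.142, 0.0, 0.199]
wrist_force: [-0.4, 0.4, -0.9]
width: 0.035
finger_force: 0.0
```

```bash
python3 - <<'E'
from bench import *
from h import *
s=snapshot("wrist"); cv2.imwrite("pics/w8.png",s["color"]); pickle.dump(s,open("w8.pkl","wb"))
go(.497,.379,.21,-.35)
E
```

```text
turn 0.5490 dx -0.2234 dy -0.5614 dz -0.0093
```

View pics/w8.png

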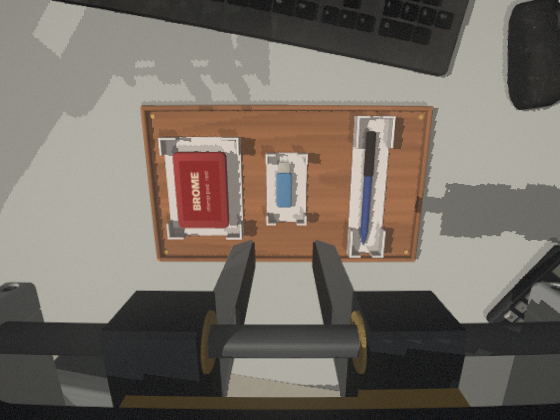

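The wrist view shows the pad, stick and pen each inside its own bay. Next comes the stamp.

In the tool's units: 0.1098 rad / 6.2832 = 0.0175.

Call:
creep_tool(
  motion=[
    {"aperture":0.07, "tz":-0.04, "spin":0.0175},
    {"aperture":0.07, "spin":0.0175},
    {"aperture":0.07, "spin":0.0175},
    {"aperture":0.07, "spin":0.0175},
    {"aperture":0.07, "spin":0.0175},
    {"aperture":0.07, "tx":-0.0149, "ty":-0.0374},
    {"aperture":0.07, "tx":-0.0149, "ty":-0.0374},
    {"aperture":0.07, "tx":-0.0149, "ty":-0.0374},
    {"aperture":0.07, "tx":-0.0149, "ty":-0.0374},
    {"aperture":0.07, "tx":-0.0149, "ty":-0.0374},
    {"aperture":0.07, "tx":-0.0149, "ty":-0.0374},
    {"aperture":0.07, "tx":-0.0149, "ty":-0.0374},
    {"aperture":0.07, "tx":-0.0149, "ty":-0.0374},
    {"aperture":0.07, "tx":-0.0149, "ty":-0.0374},
    {"aperture":0.07, "tx":-0.0149, "ty":-0.0374},
    {"aperture":0.07, "tx":-0.0149, "ty":-0.0374},
    {"aperture":0.07, "tx":-0.0149, "ty":-0.0374},
    {"aperture":0.07, "tx":-0.0149, "ty":-0.0374},
    {"aperture":0.07},
    {"aperture":0.07},
  ],
)

```text
time: 20.67
tool_pos: [0.4984, 0.2992, 0.2389]
ee_rot: [3.137, 0.004, -0.346]
wrist_force: [-0.1, -0.6, 0.1]
width: 0.0701
finger_force: 0.0
```

```bash
python3 - <<'E'
from bench import *
from h import *
s=snapshot("wrist"); cv2.imwrite("pics/w9.png",s["color"]); pickle.dump(s,open("w9.pkl","wb"))
im=s["color"].astype(int);b,g,r=[im[...,i] for i in range(3)]
k=((b-r>25)&(b>60)).astype(np.uint8);k[290:]=0
for c in cv2.findContours(k,0,1)[0]:
    if cv2.contourArea(c)>300: print(np.round(cen(c)),rect(s,c,.102),rect(s,c,.08)); 
print(np.linalg.inv(s["extrinsics"])[:3,3])
go(.497,.379,.21,-.35)
E
```

```text
[210. 221.] [5.02100e-01 3.77800e-01 2.57000e-02 5.14000e-02 7.09252e+01] [4.97300e-01 3.85100e-01 2.75000e-02 5.50000e-02 7.09252e+01]
[230.  92.] [6.126000e-01 3.104000e-01 1.610000e-02 2.420000e-02 1.002835e+02] [6.155000e-01 3.130000e-01 1.720000e-02 2.590000e-02 1.002836e+02]
[0.57079699 0.27368205 0.41698819]
turn 0.0017 dx -0.0296 dy -0.0756 dz 0.0296
```

View pics/w9.png

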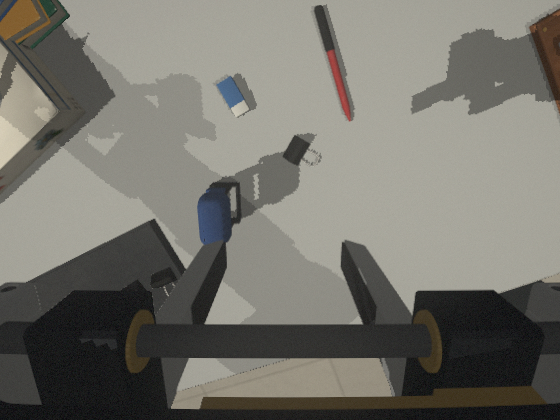

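The stamp's head is at (213,215), still to the left of the fingers. I move it onto the finger centre line and look again.

Call:
creep_tool(
  motion=[
    {"aperture":0.08, "tx":-0.0138, "ty":-0.038},
    {"aperture":0.08, "tx":-0.0138, "ty":-0.038},
    {"aperture":0.08},
    {"aperture":0.08},
    {"aperture":0.08},
  ],
)

```text
time: 21.13
tool_pos: [0.5003, 0.3768, 0.2416]
ee_rot: [3.139, 0.0, -0.352]
wrist_force: [0.8, -0.5, -0.4]
width: 0.0804
finger_force: 0.0
```

```bash
python3 - <<'E'
from bench import *
from h import *
s=snapshot("wrist"); cv2.imwrite("pics/w10.png",s["color"]); pickle.dump(s,open("w10.pkl","wb"))
w9=pickle.load(open("w9.pkl","rb"))
def head(s):
    im=s["color"].astype(int);b,g,r=[im[...,i] for i in range(3)]
    k=((b-r>20)&(b>45)).astype(np.uint8);k[300:]=0;k[:150]=0
    return max(cv2.findContours(cv2.morphologyEx(k,3,np.ones((5,5))),0,1)[0],key=cv2.contourArea)
a,c=head(w9),head(s)
for z in(.102,.089,.076): print(z,cen(c),rect(s,c,z))
print(tri(w9,[cen(a)],s,[cen(c)]).round(4))
go(.498,.380,.21,-.333)
E
```

```text
0.102 [280.68053979064194, 197.53865556816748] [5.03800e-01 3.77500e-01 3.06000e-02 5.79000e-02 6.98061e+01]
0.089 [280.68053979064194, 197.53865556816748] [5.0100e-01 3.7860e-01 3.1900e-02 6.0300e-02 6.9806e+01]
0.076 [280.68053979064194, 197.53865556816748] [4.98200e-01 3.79700e-01 3.31000e-02 6.27000e-02 6.98064e+01]
[[5.022e-01 3.786e-01 9.900e-02 5.000e-04]]
turn -0.0192 dx -0.0034 dy -0.0024 dz 0.0322
```

View pics/w10.png

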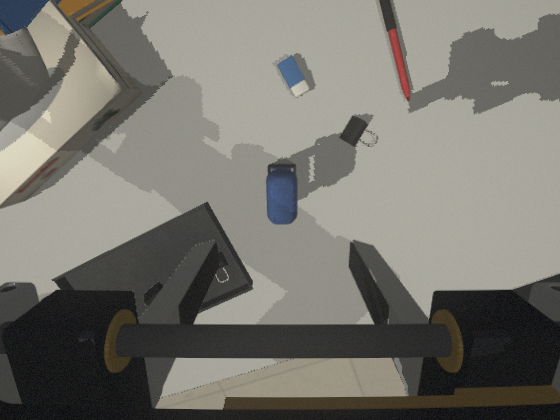

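The stamp's head is centred between the fingers at (281,197). The marker at (395,50) and the eraser at (293,75) are clear.

```bash
python3 - <<'E'
from h import *
w=pickle.load(open("w10.pkl","rb"));S=pickle.load(open("scene0.pkl","rb"));D=pickle.load(open("side0.pkl","rb"))
print(plane(w,[(128,88)],.07),tri(S,[(50,266)],D,[(115,306)]))
go(.501,.3785,.071,-.3525)
E
```

```text
[[0.66134435 0.49029773]] [[0.73080077 0.56106356 0.10357595 0.00465553]]
turn 0.0003 dx -0.0001 dy -0.0020 dz 0.1712
```

Call:
creep_tool(
  motion=[
    {"aperture":0.08, "tz":0.03},
    {"aperture":0.08, "tz":0.03},
    {"aperture":0.08, "tz":0.03},
    {"aperture":0.08},
    {"aperture":0.08},
  ],
)

```text
time: 21.6
tool_pos: [0.4994, 0.3764, 0.1509]
ee_rot: [3.138, 0.002, -0.352]
wrist_force: [0.3, 0.3, 0.8]
width: 0.0801
finger_force: 0.0
```

```bash
python3 - <<'E'
from h import *
go(.501,.3785,.071,-.3525)
E
```

```text
turn 0.0005 dx 0.0008 dy -0.0026 dz 0.0799
```

Call:
creep_tool(
  motion=[
    {"aperture":0.08, "tx":0.001, "ty":-0.002, "tz":0.03},
    {"aperture":0.08, "tz":0.03},
    {"aperture":0.08, "tz":0.019},
    {"aperture":0.08},
    {"aperture":0.08},
    {"aperture":0.08},
  ],
)

```text
time: 22.1
tool_pos: [0.5037, 0.3809, 0.0773]
ee_rot: [-3.137, -0.004, -0.35]
wrist_force: [-0.0, -0.9, 0.5]
width: 0.0801
finger_force: 0.0
```

Call:
creep_tool(
  motion=[
    {"aperture":0.06},
    {"aperture":0.05},
    {"aperture":0.04},
    {"aperture":0.02},
    {"aperture":0.02},
    {"aperture":0.02},
    {"aperture":0.02},
    {"aperture":0.02},
    {"aperture":0.02},
  ],
)

```text
time: 22.85
tool_pos: [0.5015, 0.38, 0.0733]
ee_rot: [3.141, 0.0, -0.35]
wrist_force: [0.3, -0.0, 0.0]
width: 0.0327
finger_force: 29.9
```

```bash
python3 - <<'E'
from h import *
go(.501,.3785,.071,-.3525)
E
```

```text
turn 0.0026 dx 0.0001 dy 0.0016 dz 0.0023
```

The manual's scale: turns go in shares of 2 pi rad. Converting my numbers, -0.09 rad / 6.2832 = -0.0143.

Call:
creep_tool(
  motion=[
    {"aperture":0.02, "tz":-0.01},
    {"aperture":0.02, "tz":-0.03},
    {"aperture":0.02, "tz":-0.03},
    {"aperture":0.02, "tz":-0.03},
    {"aperture":0.02},
    {"aperture":0.02},
    {"aperture":0.02, "spin":0.0143},
    {"aperture":0.02, "spin":-0.0143},
    {"aperture":0.02},
    {"aperture":0.02},
  ],
)

```text
time: 23.68
tool_pos: [0.5013, 0.3788, 0.1711]
ee_rot: [3.139, 0.003, -0.35]
wrist_force: [-0.2, 0.2, -1.0]
width: 0.0328
finger_force: 29.9
```

```bash
python3 - <<'E'
from h import *
from bench import get_obs; print(get_obs()["width"],get_obs()["wrist_force"])
go(.4966,-.1303,.173,.199)
E
```

```text
0.03281087920234505 [-0.24081188  0.17624826 -0.97978885]
turn -0.5492 dx -0.1052 dy 0.4981 dz -0.0019
```

In the tool's units: -0.0915 rad / 6.2832 = -0.0146.

Call:
creep_tool(
  motion=[
    {"aperture":0.02, "spin":-0.0146},
    {"aperture":0.02, "spin":-0.0146},
    {"aperture":0.02, "spin":-0.0146},
    {"aperture":0.02, "spin":-0.0146},
    {"aperture":0.02, "spin":-0.0146},
    {"aperture":0.02, "spin":-0.0146},
    {"aperture":0.02},
  ],
)

```text
time: 24.27
tool_pos: [0.5016, 0.3791, 0.1722]
ee_rot: [3.142, 0.002, 0.201]
wrist_force: [-0.3, -0.6, -0.2]
width: 0.0329
finger_force: 29.9
```

Call:
creep_tool(
  motion=[
    {"aperture":0.02, "tx":-0.0031, "ty":0.0146},
    {"aperture":0.02, "tx":-0.0062, "ty":0.0293},
    {"aperture":0.02, "tx":-0.0062, "ty":0.0293},
    {"aperture":0.02, "tx":-0.0062, "ty":0.0293},
    {"aperture":0.02, "tx":-0.0062, "ty":0.0293},
    {"aperture":0.02, "tx":-0.0062, "ty":0.0293},
    {"aperture":0.02, "tx":-0.0062, "ty":0.0293},
    {"aperture":0.02, "tx":-0.0062, "ty":0.0293},
    {"aperture":0.02, "tx":-0.0062, "ty":0.0293},
    {"aperture":0.02, "tx":-0.0062, "ty":0.0293},
    {"aperture":0.02, "tx":-0.0062, "ty":0.0293},
    {"aperture":0.02, "tx":-0.0062, "ty":0.0293},
    {"aperture":0.02, "tx":-0.0062, "ty":0.0293},
    {"aperture":0.02, "tx":-0.0062, "ty":0.0293},
    {"aperture":0.02, "tx":-0.0062, "ty":0.0293},
    {"aperture":0.02, "tx":-0.0062, "ty":0.0293},
    {"aperture":0.02, "tx":-0.0062, "ty":0.0293},
    {"aperture":0.02, "tx":-0.0031, "ty":0.0146},
    {"aperture":0.02},
    {"aperture":0.02},
  ],
)

```text
time: 25.93
tool_pos: [0.4972, -0.1305, 0.1728]
ee_rot: [-3.14, 0.001, 0.196]
wrist_force: [-0.2, -1.0, -0.7]
width: 0.0331
finger_force: 29.9
```

```bash
python3 - <<'E'
from h import *
from bench import *
go(.4966,-.1305,.097,.199)
s=snapshot("side");cv2.imwrite("pics/s2.png",cv2.resize(s["color"][100:240,220:400],None,fx=4,fy=4))
E
```

```text
turn -0.0026 dx -0.0006 dy -0.0001 dz 0.0758
```

View pics/s2.png

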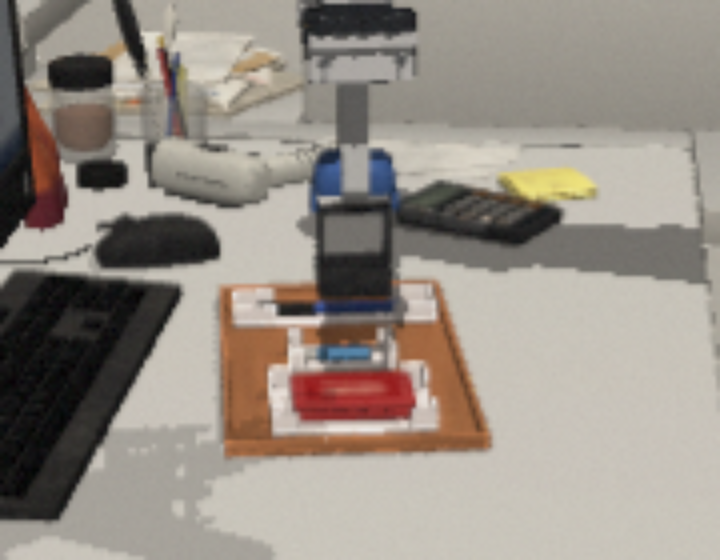

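The side view shows the stamp hanging upright with its foot at crop (355,290), over the pad at (352,393).

Call:
creep_tool(
  motion=[
    {"aperture":0.02, "tz":0.02},
    {"aperture":0.02, "tz":0.02},
    {"aperture":0.02, "tz":0.015},
    {"aperture":0.02, "tz":0.008},
    {"aperture":0.02},
    {"aperture":0.02},
    {"aperture":0.02},
    {"aperture":0.02},
  ],
)

```text
time: 26.65
tool_pos: [0.499, -0.1297, 0.1117]
ee_rot: [3.141, -0.002, 0.201]
wrist_force: [0.2, -0.4, -0.6]
width: 0.0328
finger_force: 29.9
```

```bash
python3 - <<'E'
from h import *
go(.4966,-.1305,.0975,.199)
E
```

```text
turn 0.0020 dx -0.0025 dy 0.0003 dz 0.0142
```

Call:
creep_tool(
  motion=[
    {"aperture":0.02, "tx":-0.002, "tz":0.006},
    {"aperture":0.02, "tz":0.005},
    {"aperture":0.02, "tz":0.002},
    {"aperture":0.02},
    {"aperture":0.02},
    {"aperture":0.02},
  ],
)

```text
time: 27.15
tool_pos: [0.4961, -0.1301, 0.0974]
ee_rot: [-3.141, 0.0, 0.201]
wrist_force: [-0.6, -0.5, 0.9]
width: 0.0331
finger_force: 30.0
```

Call:
creep_tool(
  motion=[
    {"aperture":0.02, "tz":0.001},
    {"aperture":0.02},
    {"aperture":0.036},
    {"aperture":0.04},
    {"aperture":0.05},
    {"aperture":0.06},
    {"aperture":0.06},
    {"aperture":0.06},
    {"aperture":0.06, "tz":-0.02},
    {"aperture":0.06, "tz":-0.03},
    {"aperture":0.06, "tz":-0.03},
    {"aperture":0.06, "tz":-0.03},
    {"aperture":0.06, "tz":-0.03},
    {"aperture":0.06},
    {"aperture":0.06},
    {"aperture":0.06},
  ],
)

```text
time: 28.48
tool_pos: [0.4959, -0.13, 0.2353]
ee_rot: [-3.14, 0.001, 0.201]
wrist_force: [0.5, 0.4, -0.6]
width: 0.0603
finger_force: 0.0
```

```bash
python3 - <<'E'
from h import *
from bench import *
import numpy as np
s=snapshot("side");d=snapshot("scene");w=snapshot("wrist")
a=cv2.resize(s["color"][130:240,240:380],(400,314)); b=cv2.resize(d["color"][110:230,170:435],(693,314))[:,:400]
b=cv2.resize(d["color"][110:300,160:435],(400,276))
cv2.imwrite("pics/fin.png",np.vstack([np.hstack([a[:276],b]),cv2.resize(w["color"],(400,300)).repeat(2,1)[:, :800]]) )
S=pickle.load(open("scene0.pkl","rb"))
for n,roi in(("red",(205,205,255,252)),("lblue",(175,248,196,268))): print(n,cen(blobs(S,n,roi,12)[0]),cen(blobs(d,n,roi,12)[0]))
E
```

```text
red [236.0703125, 236.6640625] [236.09971509971507, 236.76638176638176]
lblue [183.67965367965365, 256.79653679653677] [183.67965367965365, 256.79653679653677]
```

View pics/fin.png

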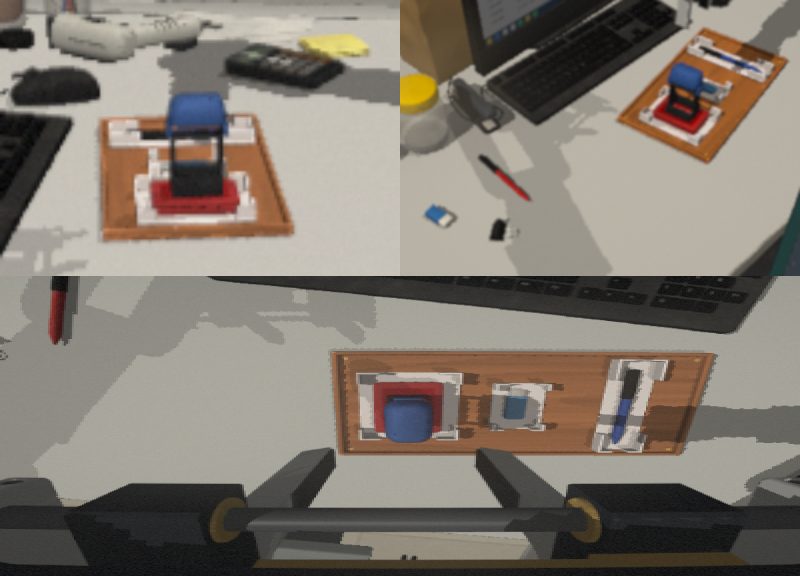

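The stamp stands upright in the middle of the pad. The stick and pen are in their bays, and the marker and eraser haven't moved.

```bash
python3 -c "
from bench import *
print(close_job())"
```

```text
the job is handed in; nothing more can be done
None
```

I handed the job in at about 28 s of robot time: in the last pictures the pad, blue pen and memory stick lie in their inserts, the stamp stands upright mid-pad, and the marker and eraser are unmoved; no verdict came back.

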